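Make up two stool-repair kits

TASK

Make up the two stool-repair kits in their trays. Blue tray: the beech leg that lies on the open bench and the white glue bottle; red tray: the dark walnut leg, the marking gauge and the wax tin with the green lid. In each tray the leg lies across both bearers in the wide V notches, about centred, the gauge likewise with its beam across both bearers in the narrower notches, thumbscrew up and its block hanging in the gap, and the bottle or tin stands upright on the floor of the round hole.

Things in the scene. Friction and masses are not known exactly. Their poses are not given: they have to be found in the camera images.
- beech_leg_mid (a point): Pale turned beech stool leg, 205 mm long, 36 mm thick at the middle (at most 38, tapering to 30 before its thin tenon), 0.11 kg, lying on the bench. Point: on its axis at mid-length, 18 mm above the bench as it lies; y along the leg to the tenon; either way round will do. (The three spare legs in the plywood box at the near left are fixed, no part of the job.)
- walnut_leg_mid (a point): Dark brown turned walnut stool leg, 210 mm long, 36 mm thick at the middle, shaped like the beech one, 0.12 kg, lying on the bench. Point: on its axis at mid-length, 18 mm above the bench as it lies; y along the leg to the tenon; either way round will do.
- marking_gauge: Wooden marking gauge, rigid, 0.16 kg, standing on its red-brown block: 56 mm in x (grip here), 24 in y, 55 tall, brass thumbscrew on top to 70. Through its middle runs a pale beam along y, 200 mm long, 18 wide, its underside 18 mm and its top 37 mm above the block's underside. Origin: centre of the block's underside; z up. Either way round will do.
- glue_bottle: White round glue bottle with a yellow band and an orange nozzle cap, standing: body 44 mm diameter up to 56 mm high, 85 mm tall in all, 0.09 kg. Origin: centre of its underside; z up.
- wax_tin: Round wax tin, bright metal with a green lid, standing: 42 mm diameter (lid 44 mm, from 36 mm up), 50 mm tall, 0.11 kg. Origin: centre of its underside; z up.
- blue_tray: Kit tray, fixed: blue base 150 (x) x 242 (y) mm, top 12 mm over bench. Origin: underside centre, at bench height; z up. Two pale bearers 18 mm thick at x = -58 and 58, y -45 to 116, tops 46 mm over bench. V notches at y = -5: mouth 50, bottom 14 mm wide and 28 over bench (leg axis rests 45 over it). Flat notches at y = 79: mouth 42, bottom 26 wide, 34 over bench. Round hole: see red tray.
- red_tray: Kit tray, fixed, the same as the blue one but with a red base: same origin, axes, bearers and notches. Each tray also has a round hole at x = 0, y = -83 mm in a plywood block 66 mm square: 54 mm diameter with 3 mm chamfer, mouth 28 mm and floor 12 mm above the bench. In the blue tray the narrower gauge notches stay empty.
Things that resemble listed ones, but are neither listed nor needed, are in the scene too. Leave any pink look-alike of the glue_bottle alone.

How it is judged:
At the end, for the whole second after the job is handed in: Legs in their V notches (mid within 25 mm along, 10 mm across), gauge upright in the red tray's narrow notches (25 mm along, 9 mm across), all along the notches within 0.1 rad and resting on both bearers; bottle and tin upright on the floor of their holes, within 9 mm; all at rest (x of beech_leg_mid in the frame of blue_tray between -0.025 and 0.025 m and y of beech_leg_mid in the frame of blue_tray between -0.015 and 0.005 m and z of beech_leg_mid in the frame of blue_tray between 0.04 and 0.051 m and angle between the y axis of beech_leg_mid and the x axis of blue_tray, either way round below 0.1 rad and x of glue_bottle in the frame of blue_tray between -0.009 and 0.009 m and y of glue_bottle in the frame of blue_tray between -0.092 and -0.074 m and z of glue_bottle in the frame of blue_tray between 0.008 and 0.016 m and angle between each of glue_bottle, wax_tin, marking_gauge's own z axis and vertical below 0.1 rad and linear speed of each of glue_bottle, wax_tin, marking_gauge below 0.02 m/s and x of walnut_leg_mid in the frame of red_tray between -0.025 and 0.025 m and y of walnut_leg_mid in the frame of red_tray between -0.015 and 0.005 m and z of walnut_leg_mid in the frame of red_tray between 0.04 and 0.051 m and angle between the y axis of each of walnut_leg_mid, marking_gauge and the x axis of red_tray, either way round below 0.1 rad and x of wax_tin in the frame of red_tray between -0.009 and 0.009 m and y of wax_tin in the frame of red_tray between -0.092 and -0.074 m and z of wax_tin in the frame of red_tray between 0.008 and 0.016 m and x of marking_gauge in the frame of red_tray between -0.025 and 0.025 m and y of marking_gauge in the frame of red_tray between 0.07 and 0.088 m and z of marking_gauge in the frame of red_tray between 0.012 and 0.021 m); the robot touches nothing.
It also fails if it takes over 125 s, if anything falls off the work surface, if the arm or the gripper's body presses on something with over 40 N, if the wrist force passes 120 N, or if a joint passes its speed limit or range.

ROBOT

A 6-joint arm with a two-finger parallel gripper is mounted at the origin on the work surface; the furniture and walls round the work are solid. World frame = base frame: x ahead of the robot, y to its left, z up, the work surface at z = 0. Lengths are in m, angles in rad, forces in N, time in s.
With the tool pointing down it reaches from about 0.35 to 1 m from the base axis. Payload 7.1 kg.
Tool frame: the origin (TCP) lies at the centre of the arm's flange, where the gripper is bolted on; the fingertips stand manip.tip_extent ahead of it and the grasp point (between the pads) lies 155 mm ahead of it (manip.tip_extent is the distance from the TCP to the fingertips, in m); z points along the fingers, y is the line along which they close (so a half turn about z gives the same grasp; the last joint's range is limited). The gripper opens to 85 mm and grips with 20 to 120 N. Pads are 22 mm wide; open, the fingers measure 114 mm over their backs; the gripper's body (76 mm by 85 mm) begins 54 mm behind the grasp point. The pads swing forward as they close: fully open they stand 13 mm farther back than shut.
Start: joints at [-1.166, 0.423, 1.63, -0, 1.089, -0.019], TCP at [0.257, -0.57, 0.405] pointing down, gripper open.
Joint ranges: [-3, 3], [-0.9, 2.11], [0.09, 2.58], [-1.31, 4.45], [0.11, 2.69], [-2.54, 2.54]. Speed limits (rad/s): [2.39, 2.39, 3.01, 3.14, 3.14, 3.14].

INTERFACE

Orientations are given as a unit quaternion [w, x, y, z].
In Python, from workcell import manip, get_image gives the robot as it stands.
- The arm moves only by the tool inch_along, called after "Emit:" in YAML: its name, and indented under it one key for each argument. Schema: {"type":"object","properties":{"plan":{"type":"array","items":{"type":"array","items":{"type":"array","items":{"type":"number"},"minItems":4,"maxItems":4},"minItems":1,"maxItems":8},"minItems":1,"maxItems":1},"finger_gap":{"type":"number"},"grip_n":{"type":"number"},"only":{"type":"string"},"quiet":{"type":"boolean"},"lines":{"type":"string"}},"required":["plan"],"additionalProperties":false}. plan is a list that holds a single list of rows (three levels of brackets), with 1 to 8 rows, each of 4 numbers: dx, dy, dz in m, then a turn about the tool's z in rad; each row shifts and turns the commanded pose from where the row before left it, along the tool's axes as they then stand; what a row does not reach is not made up. A row lasts 1/8 s, in which the tool goes at most 0.0625 m and 0.188 rad, less where a joint would pass 70% of its speed; a pose out of reach is approached as far as the arm can. finger_gap is the finger opening in m, set as the call begins (left out keeps the last). The fingers move at their own pace and stop on an object; grip_n is the grip in N (left out, the last holds). Time passes only in rows, so rows that do not move let the fingers close. The tool returns the time, the measured TCP pose, the force, the opening and the grip force at its end. only (a regular expression) keeps the lines of the reply that match it, lines (a string "A,B") keeps lines A to B, and quiet returns only ok. Input that does not fit is refused with a message, and nothing moves.
- manip.state(): the state, without advancing time (a new reading comes with each control period).
- get_image(name): name is "side" or "top" or "wrist"; returns a dict with "img" (420x560x3 uint8, red, green, blue), "K" (3x3 intrinsics, pixels), "extrinsics" (4x4, takes a point from camera to world coordinates). Camera axes: x right, y down, z forward; pixel columns grow to the right and rows downward; lengths in m; the calibration is good to about 2 mm. The wrist camera is an equidistant fisheye: a pixel r from the principal point sees the ray r / f radians off the axis. A picture is of the moment at which its call begins. There is no depth.
- manip.finish_job(): hands the job in; it is judged then, once.
The state is a dict: "time": time; "qpos": joint angles; "qd": joint speeds; "effort": joint torques, N m; "tool_pos": TCP position; "tool_rot": TCP orientation; "wrist_force": force on the tool from outside, world axes, zero at the start; "wrist_torque": the same for the moment, N m; "opening": finger opening in m; "grasp_force": force on a finger pad.
Only numpy, scipy, OpenCV 4.12 (cv2) and the standard library are available. Lean on these libraries where they do the work, as an engineer would, in place of code of your own. Each camera call takes 0.05 s, during which the arm holds its last target. There are 200 camera calls.

## Working session

There is one attempt and no reset: what is moved stays moved. The work goes in short steps, Python scripts to look and compute and a tool call to move; the robot and the scene stay as the last step left them, time stands still between calls to the robot, and variables do not carry over. Pictures are saved under pics/ and viewed, at most 14 in all, crops included, and the job is handed in when it is done.

```bash
ls; mkdir -p pics; python3 - <<'E'
from workcell import manip,get_image
import cv2,numpy as np
print(manip.state(),manip.tip_extent)
for n in ["top","side","wrist"]:
    d=get_image(n);cv2.imwrite(f"pics/{n}0.png",d["img"][:,:,::-1]);np.savez(f"pics/{n}0.npz",**d)
    print(n,d["K"].round(1).tolist(),d["extrinsics"].round(3).tolist())
E
```

```text
pics
{'time': 0.0, 'qpos': array([-1.16600207e+00,  4.23817763e-01,  1.63070624e+00, -8.00509322e-06,
        1.08858053e+00, -1.89992531e-02]), 'qd': array([-0.00156933, -0.00108305, -0.00182786, -0.00081985,  0.00145278,
        0.00143427]), 'effort': array([ 2.52388927e-03, -5.57377803e+01, -2.81743902e+01,  7.20051457e-05,
        7.37046765e-03, -5.50905361e-05]), 'tool_pos': array([ 0.25692366, -0.56943626,  0.40395351]), 'tool_rot': array([-7.41238096e-04,  9.77633088e-01,  2.10316364e-01, -1.48394931e-04]), 'wrist_force': array([-0.19682317, -0.48063679,  0.15001439]), 'wrist_torque': array([-0.01332998, -0.02897374,  0.02974591]), 'grasp_force': 0.0, 'opening': 0.08553401206199572} 0.1734
top [[488.8, 0.0, 273.3], [0.0, 488.8, 207.5], [0.0, 0.0, 1.0]] [[0.028, -0.994, 0.103, 0.313], [-1.0, -0.027, 0.008, -0.013], [-0.005, -0.103, -0.995, 1.379], [0.0, 0.0, 0.0, 1.0]]
side [[399.4, 0.0, 281.5], [0.0, 399.4, 205.1], [0.0, 0.0, 1.0]] [[-0.999, -0.031, 0.014, 0.419], [-0.031, 0.661, -0.749, 0.803], [0.014, -0.749, -0.662, 0.793], [0.0, 0.0, 0.0, 1.0]]
wrist [[325.2, 0.0, 276.2], [0.0, 325.2, 203.1], [0.0, 0.0, 1.0]] [[0.411, -0.87, -0.274, 0.327], [-0.912, -0.392, -0.123, -0.537], [-0.001, 0.3, -0.954, 0.374], [0.0, 0.0, 0.0, 1.0]]
```

View pics/top0.png

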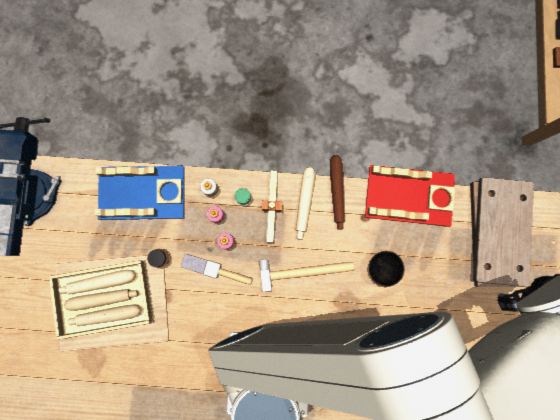

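View pics/side0.png

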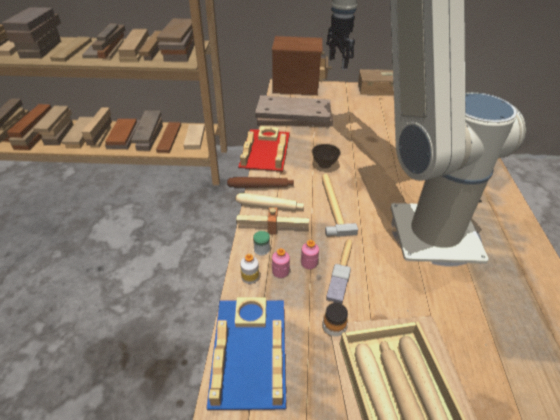

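Top view: white bottle with orange cap at (209,187); pink look-alikes at (214,214) and (225,242), left alone. Green-lid tin is at (243,197); the jar at (157,258) is dark. Open-bench beech leg is at (306,203), as the box legs at about (100,295) are spares. Walnut leg (337,192), gauge (272,207), blue tray (141,192), red tray (410,195). I'll measure and make a confirming crop.

```bash
cat > h.py <<'E'
import numpy as np,cv2
from workcell import manip,get_image
def ray(d,uv,fish=False):
    K,E=d["K"],d["extrinsics"];uv=np.atleast_2d(np.asarray(uv,float))
    p=(uv-K[:2,2])/K[0,0]
    if fish:
        r=np.linalg.norm(p,axis=1,keepdims=True)+1e-9;v=np.hstack([p/r*np.sin(r),np.cos(r)])
    else: v=np.hstack([p,np.ones((len(p),1))])
    return E[:3,3],v@E[:3,:3].T
def plane(d,uv,z,fish=False):
    c,v=ray(d,uv,fish);return c+v*((z-c[2])/v[:,2])[:,None]
def mask(img,lo,hi,box=None):
    m=cv2.inRange(cv2.cvtColor(img,cv2.COLOR_RGB2HSV),lo,hi)
    if box: k=np.zeros_like(m);x0,y0,x1,y1=box;k[y0:y1,x0:x1]=255;m&=k
    return m
def big(m):
    c=max(cv2.findContours(m,cv2.RETR_EXTERNAL,cv2.CHAIN_APPROX_NONE)[0],key=cv2.contourArea);return c[:,0,:].astype(float)
def rect(P): # world xy pts -> centre, long-axis angle, sizes
    (c,s,a)=cv2.minAreaRect((P[:,:2]*1000).astype(np.float32))
    if s[0]<s[1]: s=s[::-1];a+=90
    return np.round(c,1),round((a+90)%180-90,1),np.round(s,1)
E
cat > m.py <<'E'
from h import *
d=dict(np.load("pics/top0.npz"));I=d["img"]
for n,lo,hi,box,z in [("blue",(100,120,60),(125,255,255),(85,150,200,230),.012),("red",(0,180,90),(6,255,255),(355,155,465,235),.012),
 ("green",(50,80,30),(95,255,255),(230,180,256,210),.05),("orange",(5,150,150),(22,255,255),(200,178,218,198),.085),
 ("walnut",(0,60,0),(15,255,110),(322,145,350,235),.018),("beech",(15,30,175),(30,125,255),(292,160,320,245),.018),("beam",(15,30,165),(30,135,255),(260,165,282,250),.037),("block",(3,150,70),(14,255,255),(255,190,290,218),.055)]:
    m=mask(I,lo,hi,box); 
    c=big(m);P=plane(d,c,z);print(n,len(c),rect(P),"hullc",cv2.minEnclosingCircle(c.astype(np.float32)))
cv2.imwrite("pics/crop1.png",cv2.resize(I[140:290,80:460,::-1],None,fx=2.1,fy=2.1,interpolation=cv2.INTER_CUBIC))
E
python3 m.py
```

```text
blue 380 (array([488.3, 373.4]), -87.3, array([239. , 147.4])) hullc ((140.5, 192.5), 49.56319046020508)
red 326 (array([ 500.6, -384.2]), 85.5, array([239.6, 148.6])) hullc ((410.0, 195.5), 49.70170974731445)
green 39 (array([481.2,  83.6]), 46.6, array([39.1, 36.9])) hullc ((242.42308044433594, 195.57691955566406), 7.5888285636901855)
orange 14 (array([503.2, 176.3]), 46.7, array([15.4, 11.3])) hullc ((207.0, 185.0), 3.1623775959014893)
walnut 154 (array([ 505.2, -179.1]), 2.1, array([206.8,  37. ])) hullc ((335.5, 191.5), 36.58561706542969)
beech 207 (array([463.3, -92.2]), 1.4, array([217.,  76.])) hullc ((305.5, 206.4870147705078), 39.86831283569336)
beam 129 (array([505.3,   7.1]), 1.5, array([103.5,  58.4])) hullc ((268.17205810546875, 187.79554748535156), 19.58234405517578)
block 58 (array([456. ,   3.4]), 87.1, array([49.5, 22.7])) hullc ((271.125, 207.75), 9.15587043762207)
```

View pics/crop1.png

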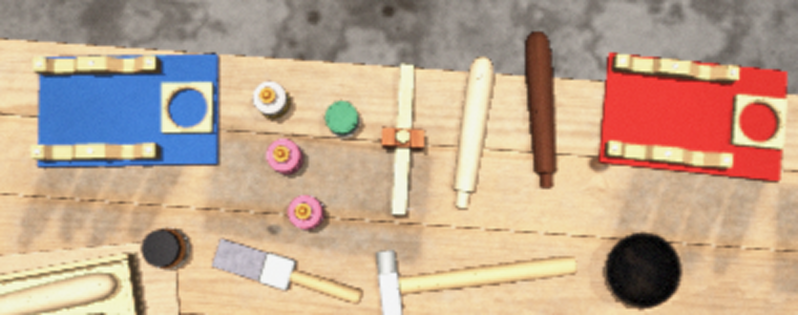

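The crop confirms the choices: orange-capped white bottle, green tin and loose beech and walnut legs, all distinct from the pink bottles, dark jar and boxed legs. The trays measure 239x147 mm, close to nominal. First I'll square the tool up and hover over the walnut leg.

```bash
cat > go.py <<'E'
import sys,numpy as np
from workcell import manip
from scipy.spatial.transform import Rotation as R
# usage: go.py x y z yaw(deg of tool x, mod 180) -> turn, then shift in turned tool axes
x,y,z,a=map(float,sys.argv[1:5]);s=manip.state();q=s["tool_rot"]
M=R.from_quat(np.r_[q[1:],q[0]]).as_matrix();yaw=np.degrees(np.arctan2(M[1,0],M[0,0]))
t=-((a-yaw+90)%180-90);b=np.radians(yaw-t);d=np.array([x,y,z])-s["tool_pos"]
X=np.array([np.cos(b),np.sin(b)]);Y=np.array([np.sin(b),-np.cos(b)])
print("t%.1f yaw %.1f pos"%(s["time"],yaw),s["tool_pos"].round(4),"tilt",M[:2,2].round(3),"turn %.3f  dx %.4f dy %.4f dz %.4f"%(np.radians(t),d[:2]@X,d[:2]@Y,-d[2]),"open %.4f grip %.1f"%(s["opening"],s["grasp_force"]),"F",s["wrist_force"].round(1))
E
```

Emit:
inch_along:
  plan:
    - [[0,0,0,0.13],[0,0,0,0.13],[0,0,0,0.126]]
  finger_gap: 0.06

```text
time: 0.52
tool_pos: [0.257, -0.5696, 0.4044]
tool_rot: [-0.0, 1.0, 0.017, -0.0]
wrist_force: [-0.1, 0.0, -0.0]
opening: 0.0599
grasp_force: 0.0
```

Emit:
inch_along:
  plan:
    - [[0.032,-0.047,0,0],[0.032,-0.047,0,0],[0.032,-0.047,0,0],[0.032,-0.047,0,0],[0.032,-0.047,0,0],[0.032,-0.047,0,0],[0.032,-0.047,0,0],[0.032,-0.047,0,0]]

```text
time: 1.52
tool_pos: [0.4993, -0.1826, 0.4047]
tool_rot: [0.0, 1.0, 0.019, 0.0]
wrist_force: [0.5, -1.1, 0.0]
opening: 0.0602
grasp_force: 0.0
```

Emit:
inch_along:
  plan:
    - [[0,0,0,0],[0,0,0,0]]

```text
time: 1.78
tool_pos: [0.4985, -0.1841, 0.4045]
tool_rot: [0.0, 1.0, 0.019, -0.0]
wrist_force: [-1.0, 0.1, 0.7]
opening: 0.0603
grasp_force: 0.0
```

```bash
python3 go.py .505 -.179 .4 2.1
python3 - <<'E'
from h import *
d=get_image("wrist");np.savez("pics/w1.npz",**d);cv2.imwrite("pics/w1.png",d["img"][:,:,::-1])
E
```

```text
t1.8 yaw 2.2 pos [ 0.4985 -0.1841  0.4045] tilt [-0.001 -0.   ] turn 0.002  dx 0.0067 dy -0.0049 dz 0.0045 open 0.0603 grip 0.0 F [-1.   0.1  0.7]
```

View pics/w1.png

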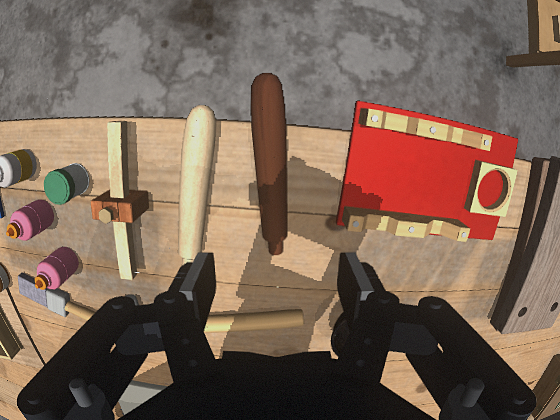

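The wrist view shows walnut from (267,73) to (277,253), beech from (200,107) to (188,262), the gauge block at (120,207) and the red tray with its round hole at (493,189). I'll measure these with the fisheye model.

```bash
cat > mw.py <<'E'
from h import *
d=dict(np.load("pics/w1.npz"));I=d["img"];T=dict(np.load("pics/top0.npz"))
def r(n,d,lo,hi,box,z,f=True):
    c=big(mask(d["img"],lo,hi,box));P=plane(d,c,z,f);print(n,rect(P));return P
r("red",d,(0,180,60),(6,255,255),(330,90,530,250),.012)
r("walnut",d,(0,60,0),(15,255,110),(245,65,289,256),.018)
r("beechW",d,(15,20,150),(30,110,255),(176,100,222,270),.018)
r("block",d,(3,140,60),(14,255,255),(88,185,155,228),.045)
for z,box in[(.037,(105,115,135,192)),(.037,(113,220,140,282))]:r("beam",d,(15,20,120),(30,130,255),box,z)
# ends of things by hand pixels, both views, on known planes
for n,uv,z in[("walnut ends",[(267,73),(277,253)],.018),("beech ends",[(202,106),(187,262)],.018),("beam ends",[(117,121),(127,278)],.037),("hole mouth",[(493,189)],.028),("tin lid",[(62,183)],.05)]:
    P=plane(d,uv,z,True)[:,:2];print(n,P.round(4).tolist(),P.mean(0).round(4))
for n,uv,z in[("beech ends",[(310.5,167.5),(300,239)],.018),("beam ends",[(273.6,171),(270.4,242)],.037),("hole red",[(441.3,197.5)],.028),("hole blue",[(169.3,191.3)],.028),("bottle cap",[(207,185.)],.085)]:
    P=plane(T,uv,z)[:,:2];print("top",n,P.round(4).tolist(),P.mean(0).round(4))
E
python3 mw.py
```

```text
red (array([ 501.5, -384.7]), 85.5, array([242.3, 148.9]))
walnut (array([ 503. , -176.8]), 2.7, array([211.6,  40.4]))
beechW (array([470.1, -86.3]), -3.0, array([205.7,  42.9]))
block (array([454.3,   8.5]), 87.9, array([56.8, 24.8]))
beam (array([517.9,  -4.4]), -4.4, array([87.5, 39.2]))
beam (array([393. ,   0.6]), -10.0, array([90.3, 38.4]))
walnut ends [[0.6084, -0.1698], [0.399, -0.1887]] [ 0.5037 -0.1792]
beech ends [[0.5712, -0.0995], [0.38, -0.0753]] [ 0.4756 -0.0874]
beam ends [[0.5576, -0.004], [0.3592, 0.0046]] [4.584e-01 3.000e-04]
hole mouth [[0.4958, -0.466]] [ 0.4958 -0.466 ]
tin lid [[0.4881, 0.0737]] [0.4881 0.0737]
top beech ends [[0.5707, -0.1039], [0.3684, -0.0787]] [ 0.4696 -0.0913]
top beam ends [[0.5545, -0.0003], [0.3573, 0.0031]] [0.4559 0.0014]
top hole red [[0.4939, -0.4681]] [ 0.4939 -0.4681]
top hole blue [[0.491, 0.2892]] [0.491  0.2892]
top bottle cap [[0.5032, 0.1763]] [0.5032 0.1763]
```

Wrist and top agree to about 2 mm: the red hole predicted from the tray pose is (0.495,-0.467), measured (0.496,-0.466). I'll take the walnut leg.

Emit:
inch_along:
  plan:
    - [[0.005,-0.006,0.04,-0.022],[0,0,0.06,0],[0,0,0.06,0],[0,0,0.046,0],[0,0,0.02,0],[0,0,0,0]]

```text
time: 2.58
tool_pos: [0.5022, -0.1792, 0.1772]
tool_rot: [-0.001, 1.0, 0.029, -0.002]
wrist_force: [0.7, -0.5, -0.3]
opening: 0.0603
grasp_force: 0.0
```

```bash
python3 go.py .5035 -.178 .178 3.5
python3 - <<'E'
from h import *
d=get_image("wrist");cv2.imwrite("pics/w2.png",d["img"][:,:,::-1])
E
```

```text
t2.6 yaw 3.3 pos [ 0.5022 -0.1792  0.1772] tilt [-0.003  0.001] turn -0.004  dx 0.0014 dy -0.0011 dz -0.0008 open 0.0603 grip 0.0 F [ 0.7 -0.5 -0.3]
```

View pics/w2.png

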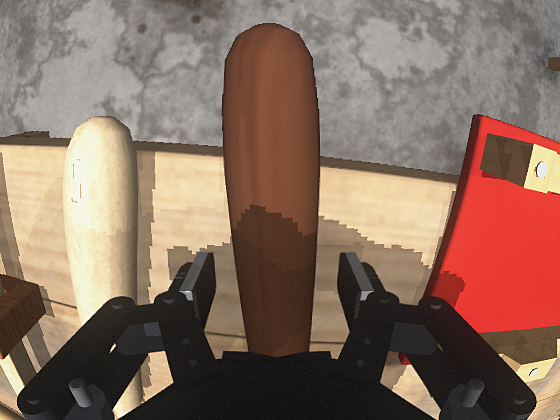

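The leg runs between the pads, centred (about x=270) and parallel to them. Closing and lifting.

Emit:
inch_along:
  plan:
    - [[0,0,0,0],[0,0,0,0],[0,0,0,0],[0,0,0,0]]
  finger_gap: 0.02
  grip_n: 50

```text
time: 3.12
tool_pos: [0.5039, -0.1786, 0.1803]
tool_rot: [0.001, 1.0, 0.03, 0.001]
wrist_force: [-1.9, -2.9, 7.2]
opening: 0.0353
grasp_force: 50.5
```

Emit:
inch_along:
  plan:
    - [[0,0,-0.02,0],[0,0,-0.05,0],[0,0,-0.04,0],[0,0,0,0]]

```text
time: 3.62
tool_pos: [0.5045, -0.1784, 0.2924]
tool_rot: [0.001, 1.0, 0.03, 0.003]
wrist_force: [0.6, -0.3, -1.4]
opening: 0.0353
grasp_force: 50.2
```

```bash
python3 go.py .501 -.3897 .287 -4.5
```

```text
t3.6 yaw 3.4 pos [ 0.5045 -0.1784  0.2924] tilt [ 0.007 -0.003] turn 0.138  dx 0.0131 dy 0.2109 dz 0.0054 open 0.0353 grip 50.2 F [ 0.6 -0.3 -1.4]
```

Emit:
inch_along:
  plan:
    - [[0,0.03,0,0.07],[0.005,0.055,0,0.068],[0.004,0.058,0,0],[0.004,0.052,0,0],[0,0.016,0,0],[0,0,0,0]]

```text
time: 4.38
tool_pos: [0.5071, -0.3896, 0.2876]
tool_rot: [-0.001, 0.999, -0.04, -0.001]
wrist_force: [-0.2, 0.6, -0.8]
opening: 0.0351
grasp_force: 50.2
```

```bash
python3 go.py .501 -.3897 .208 -4.5
```

```text
t4.4 yaw -4.6 pos [ 0.5071 -0.3896  0.2876] tilt [-0.001  0.001] turn -0.001  dx -0.0061 dy 0.0006 dz 0.0796 open 0.0351 grip 50.2 F [-0.2  0.6 -0.8]
```

Emit:
inch_along:
  plan:
    - [[-0.006,0,0.03,0],[0,0,0.03,0],[0,0,0.012,0],[0,0,0.006,0],[0,0,0,0]]

```text
time: 5.0
tool_pos: [0.5024, -0.3889, 0.2116]
tool_rot: [0.001, 0.999, -0.039, 0.001]
wrist_force: [0.6, -0.1, -0.2]
opening: 0.0351
grasp_force: 50.2
```

```bash
python3 go.py .501 -.3897 .207 -4.5
python3 - <<'E'
from h import *
d=get_image("wrist");cv2.imwrite("pics/w3.png",d["img"][:,:,::-1])
E
```

```text
t5.0 yaw -4.5 pos [ 0.5024 -0.3889  0.2116] tilt [ 0.001 -0.001] turn 0.001  dx -0.0013 dy 0.0009 dz 0.0046 open 0.0351 grip 50.2 F [ 0.6 -0.1 -0.2]
```

View pics/w3.png

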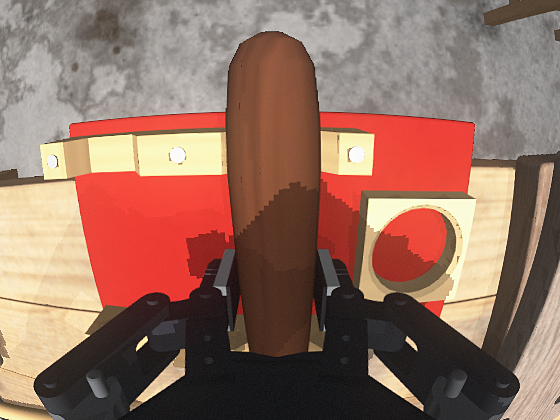

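The leg sits in the V gap, with the bearer flanking it at x=222 and 325, and the fingers clear the hole block at x=360. I'll lower the last 4 mm and release.

Emit:
inch_along:
  plan:
    - [[0,0,0.004,0],[0,0,0,0]]

```text
time: 5.3
tool_pos: [0.5025, -0.3898, 0.2093]
tool_rot: [0.001, 0.999, -0.04, 0.002]
wrist_force: [-3.3, -1.6, 13.6]
opening: 0.0353
grasp_force: 50.0
```

Emit:
inch_along:
  plan:
    - [[0,0,0,0],[0,0,0,0],[0,0,0,0]]
  finger_gap: 0.052

```text
time: 5.68
tool_pos: [0.5017, -0.3886, 0.2065]
tool_rot: [-0.0, 0.999, -0.039, -0.0]
wrist_force: [0.0, -0.6, 0.0]
opening: 0.0521
grasp_force: 0.0
```

Emit:
inch_along:
  plan:
    - [[0,0,-0.03,0],[0,0,-0.06,0],[0,0,-0.06,0],[0,0,-0.01,0],[0,0,0,0]]

```text
time: 6.3
tool_pos: [0.5018, -0.3887, 0.3671]
tool_rot: [0.0, 0.999, -0.039, 0.0]
wrist_force: [-0.4, -0.2, -0.6]
opening: 0.0521
grasp_force: 0.0
```

```bash
python3 go.py .456 .001 .365 -3
```

```text
t6.3 yaw -4.5 pos [ 0.5018 -0.3887  0.3671] tilt [ 0.001 -0.001] turn -0.026  dx -0.0661 dy -0.3868 dz 0.0021 open 0.0521 grip 0.0 F [-0.4 -0.2 -0.6]
```

Emit:
inch_along:
  plan:
    - [[-0.005,-0.03,0,-0.038],[-0.01,-0.055,0,0],[-0.01,-0.06,0,0],[-0.01,-0.06,0,0],[-0.01,-0.06,0,0],[-0.01,-0.06,0,0],[-0.008,-0.05,0,0],[0,-0.01,0,0]]
  finger_gap: 0.075

```text
time: 7.3
tool_pos: [0.4541, 0.0008, 0.3648]
tool_rot: [-0.0, 1.0, -0.018, -0.002]
wrist_force: [-0.3, -0.6, -0.1]
opening: 0.0748
grasp_force: 0.0
```

Emit:
inch_along:
  plan:
    - [[0,0,0,0]]

```text
time: 7.42
tool_pos: [0.4552, -0.0012, 0.3655]
tool_rot: [0.0, 1.0, -0.019, -0.001]
wrist_force: [-0.2, -0.6, -0.4]
opening: 0.0752
grasp_force: 0.0
```

```bash
python3 go.py .457 .001 .185 -2.3
python3 - <<'E'
from h import *
d=get_image("wrist");np.savez("pics/w4.npz",**d);cv2.imwrite("pics/w4.png",d["img"][:,:,::-1])
E
```

```text
t7.4 yaw -2.2 pos [ 0.4552 -0.0012  0.3655] tilt [-0.002 -0.   ] turn 0.002  dx 0.0017 dy -0.0022 dz 0.1805 open 0.0752 grip 0.0 F [-0.2 -0.6 -0.4]
```

View pics/w4.png

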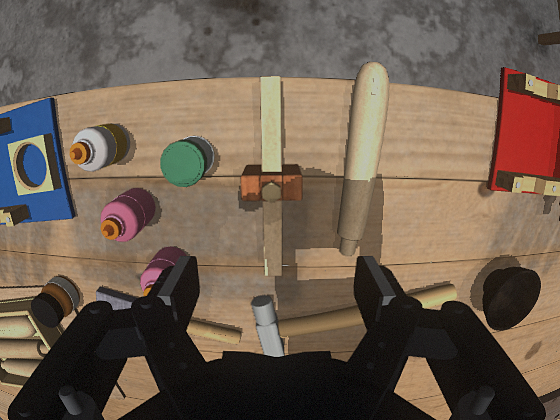

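The wrist view shows the beam from (271,77) to (273,275), beech from (373,65) to (347,255), the green lid at (184,163), the bottle at about (97,148) and the blue hole at (36,165).

```bash
python3 - <<'E'
from h import *
d=dict(np.load("pics/w4.npz"))
for n,uv,z in[("beam ends",[(271,77),(273.5,275)],.037),("block top far corners",[(244,166),(300,165)],.055),("beech ends",[(373,64),(347,255)],.018),("beech sides mid",[(349,150),(387,150)],.018)]:
    P=plane(d,uv,z,True)[:,:2];v=P[0]-P[1];print(n,P.round(4).tolist(),P.mean(0).round(4),np.linalg.norm(v).round(4),np.degrees(np.arctan2(v[1],v[0])).round(1))
print("tin",rect(plane(d,big(mask(d["img"],(50,80,20),(95,255,255),(150,130,225,190))),.045,True)))
E
```

```text
beam ends [[0.5559, -0.0002], [0.3577, 0.0056]] [0.4568 0.0027] 0.1983 -1.7
block top far corners [[0.478, 0.0265], [0.477, -0.0227]] [0.4775 0.0019] 0.0492 88.8
beech ends [[0.5705, -0.1006], [0.3677, -0.0761]] [ 0.4691 -0.0883] 0.2042 -6.9
beech sides mid [[0.4838, -0.0748], [0.4834, -0.1153]] [ 0.4836 -0.0951] 0.0404 89.5
tin (array([481.4,  86.3]), -5.2, array([43. , 41.5]))
```

Emit:
inch_along:
  plan:
    - [[0.002,-0.002,0.04,0],[0,0,0.06,0],[0,0,0.05,0],[0,0,0.025,0],[0,0,0.005,0],[0,0,0,0]]

```text
time: 8.22
tool_pos: [0.4578, -0.0004, 0.1868]
tool_rot: [0.0, 1.0, -0.021, -0.0]
wrist_force: [1.1, -0.2, 0.6]
opening: 0.0754
grasp_force: 0.0
```

```bash
python3 go.py .457 .001 .185 -2.3
```

```text
t8.2 yaw -2.4 pos [ 4.578e-01 -4.000e-04  1.868e-01] tilt [-0. -0.] turn -0.001  dx -0.0009 dy -0.0014 dz 0.0018 open 0.0754 grip 0.0 F [ 1.1 -0.2  0.6]
```

Emit:
inch_along:
  plan:
    - [[0,-0.002,0,0],[0,0,0,0],[0,0,0,0],[0,0,0,0],[0,0,0,0]]
  finger_gap: 0.04
  grip_n: 60

```text
time: 8.85
tool_pos: [0.4582, 0.0024, 0.188]
tool_rot: [0.0, 1.0, -0.02, 0.001]
wrist_force: [-0.5, -1.3, 7.3]
opening: 0.0546
grasp_force: 63.8
```

```bash
python3 go.py .457 .001 .185 -2.3
```

```text
t8.8 yaw -2.3 pos [0.4582 0.0024 0.188 ] tilt [ 0.003 -0.   ] turn 0.000  dx -0.0012 dy 0.0014 dz 0.0030 open 0.0546 grip 63.8 F [-0.5 -1.3  7.3]
```

Emit:
inch_along:
  plan:
    - [[0,0,-0.02,0],[0,0,-0.05,0],[0,0,-0.04,0],[0,0,0,0]]

```text
time: 9.35
tool_pos: [0.4586, 0.0025, 0.2998]
tool_rot: [-0.0, 1.0, -0.02, 0.004]
wrist_force: [0.4, -0.2, -2.6]
opening: 0.0545
grasp_force: 64.6
```

```bash
python3 go.py .5077 -.3059 .297 -4.5
```

```text
t9.3 yaw -2.3 pos [0.4586 0.0025 0.2998] tilt [ 0.007 -0.   ] turn 0.039  dx 0.0732 dy 0.3036 dz 0.0028 open 0.0545 grip 64.6 F [ 0.4 -0.2 -2.6]
```

Emit:
inch_along:
  plan:
    - [[0.008,0.03,0,0.039],[0.013,0.055,0,0],[0.014,0.06,0,0],[0.014,0.06,0,0],[0.014,0.06,0,0],[0.01,0.038,0,0],[0,0,0,0],[0,0,0,0]]

```text
time: 10.35
tool_pos: [0.5068, -0.3044, 0.2954]
tool_rot: [-0.001, 0.999, -0.04, -0.001]
wrist_force: [-0.1, 0.3, -2.7]
opening: 0.0546
grasp_force: 64.5
```

```bash
python3 go.py .5085 -.3059 .204 -4.5
```

```text
t10.3 yaw -4.6 pos [ 0.5068 -0.3044  0.2954] tilt [-0.002  0.002] turn -0.001  dx 0.0018 dy 0.0013 dz 0.0914 open 0.0546 grip 64.5 F [-0.1  0.3 -2.7]
```

Emit:
inch_along:
  plan:
    - [[0.002,0.0015,0.04,0],[0,0,0.03,0],[0,0,0.01,0],[0,0,0.004,0],[0,0,0,0]]

```text
time: 10.98
tool_pos: [0.5098, -0.3066, 0.2134]
tool_rot: [0.0, 0.999, -0.039, 0.0]
wrist_force: [0.1, 0.6, -1.7]
opening: 0.055
grasp_force: 64.5
```

```bash
python3 go.py .5085 -.3059 .204 -4.5
python3 - <<'E'
from h import *
d=get_image("wrist");cv2.imwrite("pics/w5.png",d["img"][:,:,::-1])
E
```

```text
t11.0 yaw -4.5 pos [ 0.5098 -0.3066  0.2134] tilt [ 0.001 -0.   ] turn -0.000  dx -0.0014 dy -0.0006 dz 0.0094 open 0.0550 grip 64.5 F [ 0.1  0.6 -1.7]
```

View pics/w5.png

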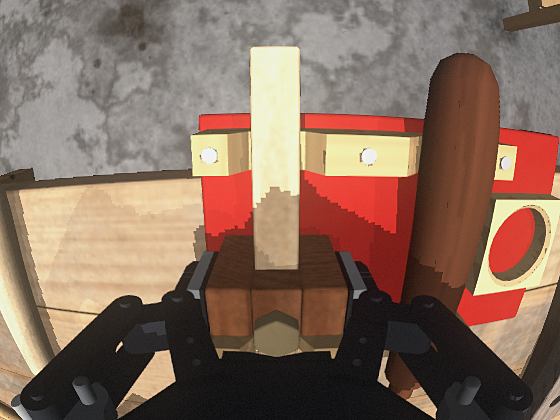

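The beam (250-300) is centred over the narrow notch (about 229-325), and the walnut leg is seated. Lowering and releasing.

Emit:
inch_along:
  plan:
    - [[0,0,0.006,0],[0,0,0.003,0],[0,0,0,0]]

```text
time: 11.4
tool_pos: [0.5095, -0.3069, 0.2039]
tool_rot: [0.0, 0.999, -0.04, 0.0]
wrist_force: [-1.6, 0.4, -0.2]
opening: 0.0549
grasp_force: 64.9
```

Emit:
inch_along:
  plan:
    - [[0,0,0,0],[0,0,0,0],[0,0,0,0]]
  finger_gap: 0.068

```text
time: 11.78
tool_pos: [0.5095, -0.3069, 0.2038]
tool_rot: [0.0, 0.999, -0.04, 0.0]
wrist_force: [0.2, -0.1, -0.1]
opening: 0.0678
grasp_force: 0.0
```

Emit:
inch_along:
  plan:
    - [[0,0,-0.02,0],[0,0,-0.05,0],[0,0,-0.06,0],[0,0,-0.04,0],[0,0,0,0]]

```text
time: 12.4
tool_pos: [0.5103, -0.3073, 0.379]
tool_rot: [0.002, 0.999, -0.04, 0.004]
wrist_force: [-0.8, -1.0, 0.1]
opening: 0.068
grasp_force: 0.0
```

```bash
python3 go.py .469 -.0895 .360 -6.5
```

```text
t12.4 yaw -4.5 pos [ 0.5103 -0.3073  0.379 ] tilt [ 0.007 -0.005] turn 0.034  dx -0.0657 dy -0.2118 dz 0.0190 open 0.0680 grip 0.0 F [-0.8 -1.   0.1]
```

Emit:
inch_along:
  plan:
    - [[-0.01,-0.03,0.01,0.034],[-0.018,-0.055,0.01,0],[-0.018,-0.058,0,0],[-0.014,-0.05,0,0],[-0.005,-0.018,0.03,0],[0,0,0.05,0],[0,0,0.02,0],[0,0,0,0]]
  finger_gap: 0.06

```text
time: 13.4
tool_pos: [0.4667, -0.0898, 0.2522]
tool_rot: [-0.0, 0.998, -0.056, -0.002]
wrist_force: [-0.2, 0.2, 0.1]
opening: 0.0598
grasp_force: 0.0
```

```bash
python3 go.py .47 -.0893 .178 -6.5
```

```text
t13.4 yaw -6.5 pos [ 0.4667 -0.0898  0.2522] tilt [-0.004  0.001] turn 0.000  dx 0.0032 dy -0.0008 dz 0.0742 open 0.0598 grip 0.0 F [-0.2  0.2  0.1]
```

Emit:
inch_along:
  plan:
    - [[0.003,-0.001,0.03,0],[0,0,0.03,0],[0,0,0.014,0],[0,0,0,0]]

```text
time: 13.9
tool_pos: [0.4708, -0.0895, 0.1797]
tool_rot: [-0.0, 0.998, -0.057, -0.0]
wrist_force: [-0.5, -0.2, 0.3]
opening: 0.0601
grasp_force: 0.0
```

Emit:
inch_along:
  plan:
    - [[0,0,0,0],[0,0,0,0],[0,0,0,0],[0,0,0,0]]
  finger_gap: 0.02
  grip_n: 50

```text
time: 14.4
tool_pos: [0.4713, -0.0895, 0.181]
tool_rot: [0.0, 0.998, -0.057, 0.001]
wrist_force: [-1.4, 0.8, 4.7]
opening: 0.0326
grasp_force: 49.4
```

```bash
python3 go.py .47 -.0893 .178 -6.5
```

```text
t14.4 yaw -6.5 pos [ 0.4713 -0.0895  0.181 ] tilt [ 0.002 -0.   ] turn 0.000  dx -0.0013 dy -0.0000 dz 0.0030 open 0.0326 grip 49.4 F [-1.4  0.8  4.7]
```

Emit:
inch_along:
  plan:
    - [[0,0,-0.02,0],[0,0,-0.05,0],[0,0,-0.05,0],[0,0,0,0]]

```text
time: 14.9
tool_pos: [0.4721, -0.0897, 0.3038]
tool_rot: [0.001, 0.998, -0.057, 0.004]
wrist_force: [1.2, 0.5, -1.3]
opening: 0.0326
grasp_force: 50.4
```

```bash
python3 go.py .4885 .3684 .292 2.7
python3 - <<'E'
from h import *
d=get_image("wrist");np.savez("pics/w6.npz",**d);cv2.imwrite("pics/w6.png",d["img"][:,:,::-1])
E
```

```text
t14.9 yaw -6.5 pos [ 0.4721 -0.0897  0.3038] tilt [ 0.009 -0.002] turn -0.160  dx 0.0380 dy -0.4568 dz 0.0118 open 0.0326 grip 50.4 F [ 1.2  0.5 -1.3]
```

View pics/w6.png

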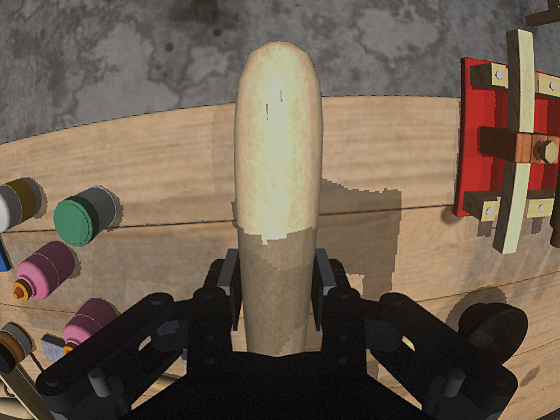

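The gauge sits in the red tray (right). The beech leg is held parallel, with its far end at (280,42), but the 32.6 mm opening hints that the grip may be off mid-length. I'll compare its far end with the walnut's at (270,32) in w3.

```bash
python3 - <<'E'
from h import *
d=dict(np.load("pics/w6.npz"));P=plane(d,[(280,42)],.3038-.163,True)
print("beech end",P,np.hypot(*(P[0,:2]-[.4721,-.0897])))
d3=dict(d);T=np.array([.4721,-.0897,.3038])
# walnut end in w3 with same camera-to-tool geometry
P=plane(d,[(270,32)],.3038-.163,True);print("walnut end in tool",np.hypot(*(P[0,:2]-T[:2])))
E
```

```text
beech end [[ 0.57500618 -0.10274484  0.1408    ]] 0.10372969349066735
walnut end in tool 0.10807427101371732
```

Emit:
inch_along:
  plan:
    - [[0.002,-0.03,0,-0.08],[0.005,-0.055,0,-0.08],[0.005,-0.06,0,0],[0.005,-0.06,0,0],[0.005,-0.06,0,0],[0.005,-0.06,0,0],[0.005,-0.06,0,0],[0.005,-0.05,0,0]]

```text
time: 15.95
tool_pos: [0.4957, 0.348, 0.2979]
tool_rot: [0.001, 1.0, 0.024, -0.001]
wrist_force: [1.2, -0.4, -0.6]
opening: 0.0327
grasp_force: 50.3
```

```bash
python3 go.py .4885 .3684 .292 2.7
```

```text
t15.9 yaw 2.7 pos [0.4957 0.348  0.2979] tilt [-0.002 -0.001] turn 0.001  dx -0.0062 dy -0.0207 dz 0.0059 open 0.0327 grip 50.3 F [ 1.2 -0.4 -0.6]
```

The far end lies 104 mm from the grip, so the leg is held at mid-length. I'll move over the notch and re-measure the blue tray.

Emit:
inch_along:
  plan:
    - [[-0.006,-0.021,0.005,0],[0,0,0,0],[0,0,0,0]]

```text
time: 16.32
tool_pos: [0.4892, 0.3654, 0.2938]
tool_rot: [0.001, 1.0, 0.023, -0.001]
wrist_force: [-1.0, -0.7, 0.2]
opening: 0.0324
grasp_force: 50.4
```

```bash
python3 go.py .4885 .3684 .208 2.7
python3 - <<'E'
from h import *
d=get_image("wrist");np.savez("pics/w7.npz",**d);cv2.imwrite("pics/w7.png",d["img"][:,:,::-1])
E
```

```text
t16.3 yaw 2.7 pos [0.4892 0.3654 0.2938] tilt [-0.002 -0.002] turn -0.001  dx -0.0006 dy -0.0031 dz 0.0858 open 0.0324 grip 50.4 F [-1.  -0.7  0.2]
```

View pics/w7.png

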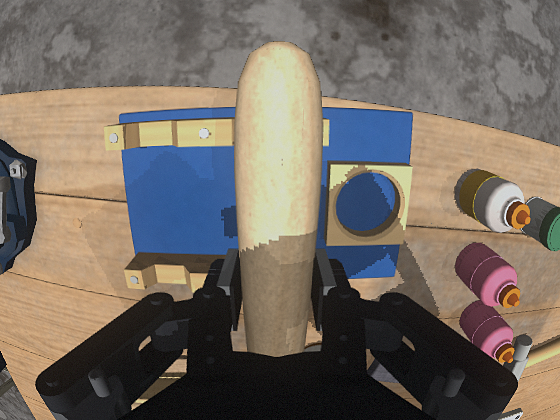

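The leg hangs over the tray; the hole's mouth is at about (368,203) and the base's right corners are at (412,112) and (395,277).

```bash
python3 - <<'E'
from h import *
d=dict(np.load("pics/w7.npz"))
c=np.array([.4883,.3734]);a=np.radians(2.7);X=np.array([np.cos(a),np.sin(a)]);Y=np.array([-X[1],X[0]])
for n,uv,z in[("hole",[(367.5,203.5)],.028),("right corners; expect (75,-121),(-75,-121)",[(412,112),(395,277)],.012),("block corners (33,-116),(33,-50)",[(411,165),(330,164)],.028)]:
    P=plane(d,uv,z,True)[:,:2];print(n,P.round(4).tolist(),"tray mm",[((p-c)@X*1000,(p-c)@Y*1000) for p in P])
E
```

```text
hole [[0.4939, 0.294]] tray mm [(np.float64(1.8696227823112643), np.float64(-79.56650301095847))]
right corners; expect (75,-121),(-75,-121) [[0.5683, 0.2587], [0.4183, 0.2503]] tray mm [(np.float64(74.5259715357954), np.float64(-118.34718173815885)), (np.float64(-75.71859686526568), np.float64(-119.7077434747208))]
block corners (33,-116),(33,-50) [[0.527, 0.2616], [0.5232, 0.3268]] tray mm [(np.float64(33.36388810347778), np.float64(-113.51086868250464)), (np.float64(32.71493432348737), np.float64(-48.166592835683105))]
```

Emit:
inch_along:
  plan:
    - [[0,-0.003,0.03,0],[0,0,0.03,0],[0,0,0.014,0],[0,0,0,0]]

```text
time: 16.88
tool_pos: [0.4895, 0.3687, 0.22]
tool_rot: [0.001, 1.0, 0.023, -0.001]
wrist_force: [-0.7, -0.3, -0.8]
opening: 0.0328
grasp_force: 50.3
```

```bash
python3 go.py .4885 .3684 .208 2.7
```

```text
t16.9 yaw 2.6 pos [0.4895 0.3687 0.22  ] tilt [-0.002 -0.001] turn -0.001  dx -0.0010 dy 0.0003 dz 0.0120 open 0.0328 grip 50.3 F [-0.7 -0.3 -0.8]
```

The wrist puts the tray about 2 mm farther in +y, so I'll shift 1.5 mm, seat and release.

Emit:
inch_along:
  plan:
    - [[0,-0.0015,0.007,0],[0,0,0.005,0],[0,0,0,0]]

```text
time: 17.25
tool_pos: [0.49, 0.371, 0.2102]
tool_rot: [-0.0, 1.0, 0.024, 0.001]
wrist_force: [-0.4, -5.8, 8.7]
opening: 0.0324
grasp_force: 51.4
```

Emit:
inch_along:
  plan:
    - [[0,0,0,0],[0,0,0,0],[0,0,0,0]]
  finger_gap: 0.05

```text
time: 17.62
tool_pos: [0.4894, 0.3713, 0.2088]
tool_rot: [-0.0, 1.0, 0.023, 0.0]
wrist_force: [-0.7, -0.9, 1.4]
opening: 0.05
grasp_force: 0.0
```

Emit:
inch_along:
  plan:
    - [[0,0,-0.03,0],[0,0,-0.06,0],[0,0,-0.06,0],[0,0,-0.01,0],[0,0,0,0]]

```text
time: 18.25
tool_pos: [0.4893, 0.3712, 0.3692]
tool_rot: [-0.0, 1.0, 0.023, 0.001]
wrist_force: [0.2, 0.5, -1.1]
opening: 0.0499
grasp_force: 0.0
```

```bash
python3 go.py .503 .176 .365 2.7
python3 - <<'E'
from h import *
d=get_image("wrist");np.savez("pics/w8.npz",**d);cv2.imwrite("pics/w8.png",d["img"][:,:,::-1])
E
```

```text
t18.2 yaw 2.7 pos [0.4893 0.3712 0.3692] tilt [0.001 0.001] turn -0.000  dx 0.0045 dy 0.1956 dz 0.0042 open 0.0499 grip 0.0 F [ 0.2  0.5 -1.1]
```

View pics/w8.png

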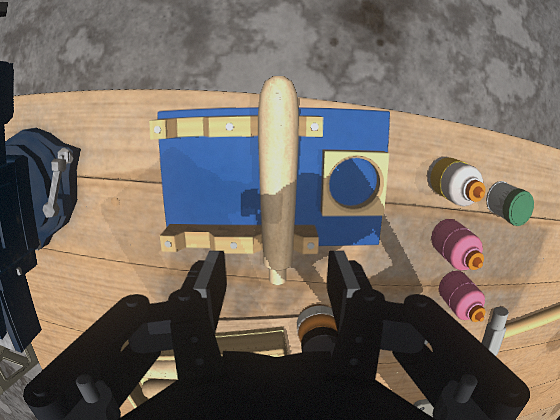

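The beech leg lies across both bearers in the V notches. Hole is at (355,183), bottle at about (455,182). Moving over the bottle, with a fit of the whole blue base.

```bash
python3 - <<'E'
from h import *
d=dict(np.load("pics/w8.npz"))
m=mask(d["img"],(100,120,40),(125,255,255),(140,90,400,260));m=cv2.morphologyEx(m,cv2.MORPH_CLOSE,np.ones((45,45)))
print(rect(plane(d,big(m),.012,True)),plane(d,[(355,183)],.028,True))
E
```

```text
(array([488.5, 375.2]), -87.4, array([240.6, 149. ])) [[0.49314437 0.29261459 0.028     ]]
```

Emit:
inch_along:
  plan:
    - [[0.001,0.03,0,0],[0.001,0.055,0,0],[0.001,0.06,0,0],[0.001,0.045,0,0],[0,0.006,0.004,0],[0,0,0,0]]
  finger_gap: 0.065

```text
time: 19.05
tool_pos: [0.5023, 0.1754, 0.3631]
tool_rot: [0.0, 1.0, 0.023, -0.001]
wrist_force: [-0.2, -0.0, 0.1]
opening: 0.065
grasp_force: 0.0
```

```bash
python3 go.py .503 .176 .365 2.7
python3 - <<'E'
from h import *
d=get_image("wrist");np.savez("pics/w9.npz",**d);cv2.imwrite("pics/w9.png",d["img"][:,:,::-1])
E
```

```text
t19.1 yaw 2.6 pos [0.5023 0.1754 0.3631] tilt [-0.003 -0.001] turn -0.001  dx 0.0008 dy -0.0006 dz -0.0019 open 0.0650 grip 0.0 F [-0.2 -0.   0.1]
```

View pics/w9.png

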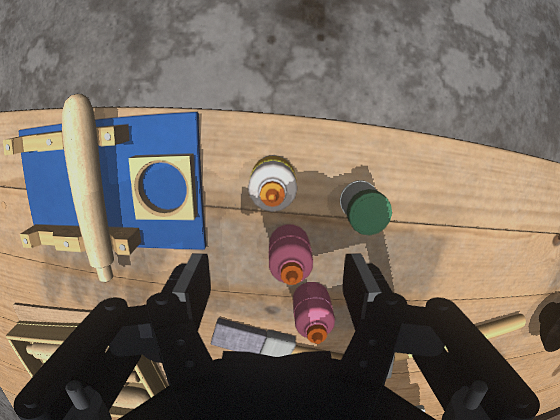

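White bottle here: nozzle tip about (271,197), shoulder disc centred about (273,187), between blue tray and green tin (lid (369,212)). The pink ones at (291,255) and (315,312) stay put.

```bash
python3 - <<'E'
from h import *
d=dict(np.load("pics/w9.npz"))
print("tip",plane(d,[(271,197)],.085,True),"disc edges z.056",plane(d,[(249,187),(297.5,187),(273,208)],.056,True).round(4).tolist())
P=plane(d,big(mask(d["img"],(50,80,20),(95,255,255),(335,180,400,245))),.05,True);print("lid",rect(P))
S=dict(np.load("pics/side0.npz"));print("side tip",plane(S,[(249,257)],.085))
E
python3 go.py .5025 .1775 .193 2.7
```

```text
tip [[0.50475694 0.17983542 0.085     ]] disc edges z.056 [[0.5045, 0.1997, 0.056], [0.5064, 0.1569, 0.056], [0.4859, 0.1777, 0.056]]
lid (array([482.2,  85. ]), -54.1, array([41.7, 41.2]))
side tip [[0.50340818 0.18707822 0.085     ]]
t19.1 yaw 2.7 pos [0.5024 0.1761 0.3635] tilt [-0.002 -0.   ] turn -0.000  dx 0.0002 dy -0.0014 dz 0.1705 open 0.0650 grip 0.0 F [-0.   1.2 -0. ]
```

Emit:
inch_along:
  plan:
    - [[0.0025,-0.002,0.04,0],[0,0,0.06,0],[0,0,0.045,0],[0,0,0.02,0],[0,0,0.0055,0],[0,0,0,0]]

```text
time: 19.85
tool_pos: [0.505, 0.1785, 0.1942]
tool_rot: [-0.0, 1.0, 0.024, -0.0]
wrist_force: [-0.0, -0.7, -0.5]
opening: 0.0651
grasp_force: 0.0
```

Emit:
inch_along:
  plan:
    - [[0,0,0,0],[0,0,0,0],[0,0,0,0],[0,0,0,0]]
  finger_gap: 0.03
  grip_n: 30

```text
time: 20.35
tool_pos: [0.5055, 0.178, 0.1955]
tool_rot: [-0.0, 1.0, 0.023, 0.001]
wrist_force: [-1.2, 2.0, 7.1]
opening: 0.0434
grasp_force: 30.9
```

```bash
python3 go.py .4925 .292 .193 2.7
```

```text
t20.4 yaw 2.7 pos [0.5055 0.178  0.1955] tilt [0.002 0.001] turn -0.001  dx -0.0076 dy -0.1145 dz 0.0025 open 0.0434 grip 30.9 F [-1.2  2.   7.1]
```

Emit:
inch_along:
  plan:
    - [[0,0,-0.02,0],[0,0,-0.05,0],[0,0,-0.03,0],[0,0,0,0]]

```text
time: 20.85
tool_pos: [0.5057, 0.1778, 0.2969]
tool_rot: [-0.001, 1.0, 0.023, 0.003]
wrist_force: [0.0, -0.2, -1.5]
opening: 0.0434
grasp_force: 31.1
```

```bash
python3 go.py .4925 .292 .293 2.7
```

```text
t20.9 yaw 2.7 pos [0.5057 0.1778 0.2969] tilt [0.005 0.002] turn -0.001  dx -0.0079 dy -0.1147 dz 0.0039 open 0.0434 grip 31.1 F [ 0.  -0.2 -1.5]
```

Emit:
inch_along:
  plan:
    - [[-0.003,-0.03,0,0],[-0.003,-0.05,0,0],[-0.002,-0.03,0,0],[0,-0.005,0.03,0],[0,0,0.02,0],[0,0,0,0]]

```text
time: 21.6
tool_pos: [0.4904, 0.2916, 0.2417]
tool_rot: [0.001, 1.0, 0.024, -0.002]
wrist_force: [-1.0, -0.4, -1.3]
opening: 0.043
grasp_force: 31.1
```

```bash
python3 go.py .4925 .292 .2075 2.7
python3 - <<'E'
from h import *
d=get_image("wrist");np.savez("pics/w10.npz",**d);cv2.imwrite("pics/w10.png",d["img"][:,:,::-1])
E
```

```text
t21.6 yaw 2.7 pos [0.4904 0.2916 0.2417] tilt [-0.005 -0.003] turn -0.000  dx 0.0021 dy -0.0003 dz 0.0342 open 0.0430 grip 31.1 F [-1.  -0.4 -1.3]
```

View pics/w10.png

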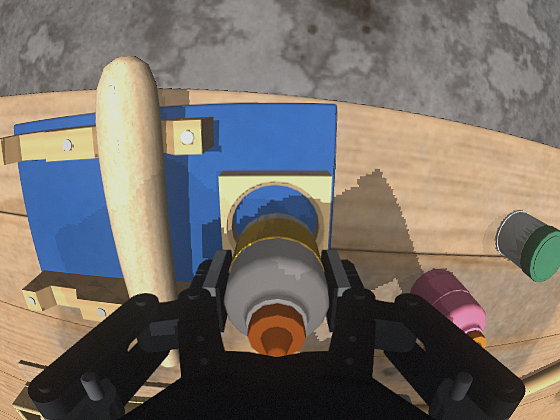

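The held bottle (centre x≈276) lines up with the hole's block (219-332) and the fingers clear the leg. I'll nudge +2 mm in x, lower to the floor and release.

```bash
python3 - <<'E'
from h import *
d=dict(np.load("pics/w10.npz"));P=plane(d,[(219.5,173),(330,176)],.028,True);print(P.round(4).tolist(), "hole est", P[:,:2].mean(0)-np.array([.033,.0015]))
E
```

```text
[[0.525, 0.3262, 0.028], [0.5261, 0.2617, 0.028]] hole est [0.49255337 0.29243781]
```

Emit:
inch_along:
  plan:
    - [[0.002,0,0.015,0],[0,0,0.01,0],[0,0,0,0]]

```text
time: 22.02
tool_pos: [0.4933, 0.292, 0.2183]
tool_rot: [0.0, 1.0, 0.023, -0.001]
wrist_force: [0.3, 0.3, -0.4]
opening: 0.043
grasp_force: 31.1
```

```bash
python3 go.py .4925 .292 .2075 2.7
```

```text
t22.0 yaw 2.7 pos [0.4933 0.292  0.2183] tilt [-0.001 -0.001] turn -0.001  dx -0.0008 dy -0.0001 dz 0.0108 open 0.0430 grip 31.1 F [ 0.3  0.3 -0.4]
```

Emit:
inch_along:
  plan:
    - [[0,0,0.006,0],[0,0,0.004,0],[0,0,0,0]]

```text
time: 22.4
tool_pos: [0.4935, 0.2923, 0.209]
tool_rot: [0.0, 1.0, 0.023, -0.0]
wrist_force: [1.2, 0.0, -1.4]
opening: 0.0433
grasp_force: 31.1
```

```bash
python3 go.py .4925 .292 .2075 2.7
```

```text
t22.4 yaw 2.7 pos [0.4935 0.2923 0.209 ] tilt [-0. -0.] turn -0.000  dx -0.0010 dy 0.0002 dz 0.0015 open 0.0433 grip 31.1 F [ 1.2  0.  -1.4]
```

Emit:
inch_along:
  plan:
    - [[0,0,0,0],[0,0,0,0],[0,0,0,0]]
  finger_gap: 0.06

```text
time: 22.78
tool_pos: [0.4937, 0.2924, 0.2095]
tool_rot: [-0.0, 1.0, 0.023, 0.0]
wrist_force: [0.6, -0.5, -0.4]
opening: 0.06
grasp_force: 0.0
```

Emit:
inch_along:
  plan:
    - [[0,0,-0.03,0],[0,0,-0.06,0],[0,0,-0.06,0],[0,0,-0.01,0],[0,0,0,0]]

```text
time: 23.4
tool_pos: [0.4935, 0.2922, 0.3697]
tool_rot: [-0.0, 1.0, 0.023, 0.001]
wrist_force: [-0.4, 0.8, -1.0]
opening: 0.06
grasp_force: 0.0
```

```bash
python3 go.py .482 .085 .36 2.7
```

```text
t23.4 yaw 2.7 pos [0.4935 0.2922 0.3697] tilt [0.001 0.001] turn -0.000  dx -0.0212 dy 0.2065 dz 0.0097 open 0.0600 grip 0.0 F [-0.4  0.8 -1. ]
```

Emit:
inch_along:
  plan:
    - [[-0.003,0.03,0,0],[-0.006,0.055,0,0],[-0.006,0.06,0,0],[-0.006,0.05,0,0],[0,0.012,0.005,0],[0,0,0,0]]
  finger_gap: 0.065

```text
time: 24.15
tool_pos: [0.4819, 0.084, 0.3625]
tool_rot: [0.0, 1.0, 0.023, -0.002]
wrist_force: [0.3, -0.6, 0.0]
opening: 0.065
grasp_force: 0.0
```

```bash
python3 - <<'E'
from h import *
d=get_image("wrist");np.savez("pics/w11.npz",**d)
P=big(mask(d["img"],(50,80,20),(95,255,255)));print(cv2.boundingRect(P.astype(np.int32)))
for z in(.05,.045):print("lid",rect(plane(d,P,z,True)))
E
python3 go.py .482 .085 .192 2.7
```

```text
(252, 165, 48, 46)
lid (array([482.6,  85.1]), 19.0, array([41.9, 41.4]))
lid (array([481.2,  85. ]), 19.0, array([42.6, 42.1]))
t24.2 yaw 2.6 pos [0.4822 0.0848 0.363 ] tilt [-0.002 -0.   ] turn -0.001  dx -0.0002 dy -0.0002 dz 0.1710 open 0.0650 grip 0.0 F [-0.8 -0.7  0.1]
```

Emit:
inch_along:
  plan:
    - [[0,0,0.04,0],[0,0,0.06,0],[0,0,0.045,0],[0,0,0.02,0],[0,0,0.006,0],[0,0,0,0]]

```text
time: 24.95
tool_pos: [0.4825, 0.0854, 0.1931]
tool_rot: [-0.0, 1.0, 0.024, -0.0]
wrist_force: [0.9, -0.4, 0.1]
opening: 0.065
grasp_force: 0.0
```

Emit:
inch_along:
  plan:
    - [[0,0,0,0],[0,0,0,0],[0,0,0,0],[0,0,0,0]]
  finger_gap: 0.03
  grip_n: 30

```text
time: 25.45
tool_pos: [0.4828, 0.0847, 0.1943]
tool_rot: [-0.0, 1.0, 0.023, 0.001]
wrist_force: [-1.2, 3.5, 7.4]
opening: 0.0431
grasp_force: 30.6
```

```bash
python3 go.py .482 .085 .192 2.7
```

```text
t25.4 yaw 2.7 pos [0.4828 0.0847 0.1943] tilt [0.002 0.001] turn -0.001  dx -0.0008 dy -0.0003 dz 0.0023 open 0.0431 grip 30.6 F [-1.2  3.5  7.4]
```

Emit:
inch_along:
  plan:
    - [[0,0,-0.02,0],[0,0,-0.05,0],[0,0,-0.05,0],[0,0,0,0]]

```text
time: 25.95
tool_pos: [0.4835, 0.0846, 0.317]
tool_rot: [-0.0, 1.0, 0.023, 0.004]
wrist_force: [-0.2, 0.2, -2.0]
opening: 0.0431
grasp_force: 31.2
```

```bash
python3 go.py .495 -.4670 .312 -4.5
```

```text
t25.9 yaw 2.7 pos [0.4835 0.0846 0.317 ] tilt [0.008 0.001] turn 0.125  dx 0.0547 dy 0.5490 dz 0.0050 open 0.0431 grip 31.2 F [-0.2  0.2 -2. ]
```

Emit:
inch_along:
  plan:
    - [[0.003,0.03,0,0.065],[0.006,0.055,0,0.06],[0.006,0.06,0,0],[0.006,0.06,0,0],[0.006,0.06,0,0],[0.006,0.06,0,0],[0.006,0.06,0,0],[0.006,0.06,0,0]]

```text
time: 26.95
tool_pos: [0.4986, -0.364, 0.3117]
tool_rot: [-0.001, 0.999, -0.039, -0.001]
wrist_force: [1.4, 0.2, -1.6]
opening: 0.0433
grasp_force: 31.2
```

Emit:
inch_along:
  plan:
    - [[0.006,0.06,0,0],[0.004,0.04,0,0],[0,0.004,0,0],[0,0,0,0]]

```text
time: 27.45
tool_pos: [0.5007, -0.4661, 0.3116]
tool_rot: [-0.001, 0.999, -0.039, -0.001]
wrist_force: [-0.1, -0.8, -2.2]
opening: 0.0425
grasp_force: 31.2
```

```bash
python3 go.py .495 -.4670 .2063 -4.5
python3 - <<'E'
from h import *
d=get_image("wrist");np.savez("pics/w12.npz",**d);I=d["img"]
# plywood block outline round the hole, floor red mask inside, for a position check
m=mask(I,(0,180,60),(6,255,255));c=big(cv2.morphologyEx(m,cv2.MORPH_CLOSE,np.ones((9,9))))
print("red bbox",cv2.boundingRect(c.astype(np.int32)),rect(plane(d,c,.012,True)))
w=mask(I,(15,20,110),(32,140,255),(215,60,345,240))
ws=cv2.findContours(w,cv2.RETR_EXTERNAL,cv2.CHAIN_APPROX_NONE)[0]
for k in ws:
    if cv2.contourArea(k)>400: print(cv2.boundingRect(k),cv2.contourArea(k))
E
```

```text
t27.4 yaw -4.5 pos [ 0.5007 -0.4661  0.3116] tilt [-0.002  0.002] turn -0.000  dx -0.0056 dy 0.0013 dz 0.1053 open 0.0425 grip 31.2 F [-0.1 -0.8 -2.2]
red bbox (198, 113, 128, 150) (array([ 503. , -453.1]), -5.0, array([135.6, 107.1]))
(239, 164, 83, 76) 1808.0
(322, 145, 23, 95) 1831.5
```

```bash
python3 - <<'E'
from h import *
d=dict(np.load("pics/w12.npz"))
w=mask(d["img"],(15,20,110),(32,140,255),(215,60,322,240));P=plane(d,big(w),.028,True)[:,:2]
a=np.radians(-4.5);X=np.array([np.cos(a),np.sin(a)]);Y=np.array([-X[1],X[0]])
ux,uy=P@X,P@Y;c=(ux.max()-.033)*X+(uy.max()+uy.min())/2*Y
print("block width",np.ptp(uy),"hole centre",c.round(4))
E
```

```text
block width 0.06592832835956802 hole centre [ 0.4962 -0.4679]
```

Emit:
inch_along:
  plan:
    - [[-0.006,0.001,0.03,0],[0,0,0.03,0],[0,0,0.015,0],[0,0,0,0]]

```text
time: 28.0
tool_pos: [0.4953, -0.466, 0.2372]
tool_rot: [-0.001, 0.999, -0.039, -0.001]
wrist_force: [0.4, -0.8, -0.5]
opening: 0.0432
grasp_force: 31.2
```

```bash
python3 go.py .495 -.4668 .2063 -4.5
```

```text
t28.0 yaw -4.4 pos [ 0.4953 -0.466   0.2372] tilt [-0.002  0.002] turn 0.001  dx -0.0002 dy 0.0008 dz 0.0309 open 0.0432 grip 31.2 F [ 0.4 -0.8 -0.5]
```

Block width reads 65.9 mm (nominal 66) and puts the hole at (0.496,-0.468). A last 1 mm trim, then lower.

Emit:
inch_along:
  plan:
    - [[0.0005,0.001,0.015,0],[0,0,0.008,0],[0,0,0.004,0],[0,0,0.002,0],[0,0,0,0]]

```text
time: 28.62
tool_pos: [0.4957, -0.4682, 0.2093]
tool_rot: [0.0, 0.999, -0.039, 0.0]
wrist_force: [0.6, 0.4, -1.1]
opening: 0.0431
grasp_force: 31.2
```

```bash
python3 go.py .4955 -.467 .2063 -4.5
```

```text
t28.6 yaw -4.5 pos [ 0.4957 -0.4682  0.2093] tilt [ 0. -0.] turn 0.000  dx -0.0003 dy -0.0012 dz 0.0030 open 0.0431 grip 31.2 F [ 0.6  0.4 -1.1]
```

Emit:
inch_along:
  plan:
    - [[0,0,0.0025,0],[0,0,0,0]]

```text
time: 28.88
tool_pos: [0.4956, -0.4681, 0.2067]
tool_rot: [-0.0, 0.999, -0.039, -0.0]
wrist_force: [0.0, -0.7, -1.7]
opening: 0.0429
grasp_force: 31.2
```

Emit:
inch_along:
  plan:
    - [[0,0,0,0],[0,0,0,0],[0,0,0,0]]
  finger_gap: 0.058

```text
time: 29.25
tool_pos: [0.4957, -0.4682, 0.2069]
tool_rot: [0.0, 0.999, -0.039, 0.0]
wrist_force: [-0.9, -0.3, -0.1]
opening: 0.058
grasp_force: 0.0
```

Emit:
inch_along:
  plan:
    - [[0,0,-0.03,0],[0,0,-0.06,0],[0,0,-0.06,0],[0,0,-0.03,0],[-0.05,0,0,0],[-0.06,0.01,0,0],[-0.06,0.01,0,0],[-0.02,0,0,0]]

```text
time: 30.25
tool_pos: [0.3019, -0.4732, 0.3869]
tool_rot: [-0.0, 0.999, -0.04, -0.0]
wrist_force: [-0.4, -0.3, -0.2]
opening: 0.058
grasp_force: 0.0
```

Emit:
inch_along:
  plan:
    - [[0,0,0,0],[0,0,0,0]]

```text
time: 30.5
tool_pos: [0.3059, -0.4735, 0.387]
tool_rot: [0.0, 0.999, -0.039, 0.0]
wrist_force: [-0.3, -0.2, 1.0]
opening: 0.058
grasp_force: 0.0
```

```bash
python3 - <<'E'
from h import *
t=get_image("top");w=get_image("wrist");np.savez("pics/t2.npz",**t)
a=cv2.resize(t["img"][140:240,80:480],(800,200),interpolation=cv2.INTER_CUBIC);b=cv2.resize(w["img"],(520,390))
c=np.zeros((590,800,3),np.uint8);c[:200]=a;c[200:,:520]=b
s=get_image("side")["img"];c[200:400,520:]=cv2.resize(s[110:310,190:350],(280,200)) if 0 else cv2.resize(s[110:180,220:318],(280,200));c[390:590,520:]=cv2.resize(s[290:410,200:300],(280,200))
cv2.imwrite("pics/final.png",c[:,:,::-1])
E
```

```text
(no output)
```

View pics/final.png

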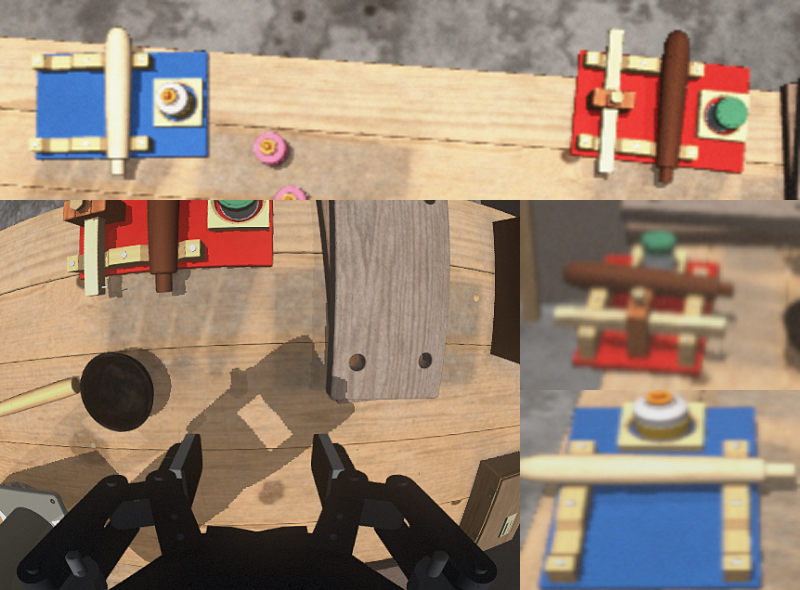

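Both kits look right: legs across both bearers, gauge upright with its thumbscrew up, bottle and tin in their holes. I'll check the numbers before handing in.

```bash
python3 - <<'E'
from h import *
d=dict(np.load("pics/t2.npz"))
def tr(p,c,a):
    a=np.radians(a);e=np.asarray(p)[:2]-c;return np.round([1000*(e@[np.cos(a),np.sin(a)]),1000*(e@[-np.sin(a),np.cos(a)])],1)
B=(np.array([.4885,.3745]),2.7);Rd=(np.array([.5013,-.3845]),-4.5)
g=rect(plane(d,big(mask(d["img"],(50,80,30),(95,255,255),(425,180,465,215))),.062));print("tin",g,tr(g[0]/1000,*Rd))
o=rect(plane(d,big(mask(d["img"],(5,150,150),(22,255,255),(155,178,182,200))),.097));print("bottle",tr(o[0]/1000,*B))
f=lambda u,v:(80+u/2,140+v/2)
for n,a,b,z,t in[("beech",(118,27),(117.5,174),.045,B),("walnut",(679,30),(666,183),.045,Rd),("gauge",(616,29),(607,174),.053,Rd)]:
    P=plane(d,[f(*a),f(*b)],z)[:,:2];v=P[0]-P[1];print(n,tr(P.mean(0),*t),np.linalg.norm(v).round(3),(np.degrees(np.arctan2(v[1],v[0]))-t[1]).round(1))
E
```

```text
tin (array([ 493.7, -465.3]), -88.5, array([41. , 38.2])) [ -1.2 -81.1]
bottle [ -0.9 -87.6]
beech [ 1.4 -5.1] 0.205 0.3
walnut [ 1.9 -9.2] 0.213 -0.4
gauge [-1.4 76.3] 0.201 1.2
```

```bash
python3 -c "
from workcell import manip
print(manip.finish_job())"
```

```text
the job is handed in; nothing more can be done
None
```

Both kits are made up and handed in at about 31 s of robot time; the last camera check had all five items within position tolerance, though the hand-in itself returned no verdict.

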